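# Register the block in the drilling jig and hold the guide on the mark

## Robot

A 6-joint arm with a two-finger parallel gripper is mounted at the origin on a cart in front of the work surface, level with it; the furniture and walls round the work are solid. World frame = base frame: x ahead of the robot, y to its left, z up, the work surface at z = 0. Lengths are in mm, angles in rad, forces in N, time in s.
With the tool pointing down it reaches from about 300 to 775 mm from the base axis. Payload 14.6 kg.
Tool frame: the origin (TCP) lies between the finger pads; the fingertips stand 19 mm ahead of it and the grasp point (between the pads) is the TCP; z points along the fingers, y is the line along which they close (so a half turn about z gives the same grasp; the last joint's range is limited). The gripper opens to 94 mm and grips with 3 to 60 N. Pads are 16 mm wide; open, the fingers measure 119 mm over their backs; the gripper's body (75 mm by 177 mm) begins 78 mm behind the grasp point.
Start: joints at [-1.321, 0.3, 1.521, -0, 1.321, -0.067], TCP at [171.333, -522.623, 224.446] pointing down, gripper open.
Joint ranges: [-3.03, 3.03], [-0.79, 2.21], [0.23, 2.52], [-1.04, 4.18], [0, 3.07], [-2.55, 2.55]. Speed limits (rad/s): [2.22, 2.22, 2.57, 3.14, 3.14, 3.14].

## Interface

Orientations are given as [roll, pitch, yaw] about the fixed x, y, z axes, in that order (R = Rz(yaw) Ry(pitch) Rx(roll)).
In Python, from cell import monitor, imaging, job, find_in, trace gives the robot as it stands. The module is installed in compiled form; this text tells all that it offers.
- The arm moves only by the tool arm_command, never from a script. Its argument "steps" is a list of rows, each a list of 5 numbers: the opening, from 0 (shut) to 1 (fully open), then the shift along the tool's x, y, z in mm, then the turn about the tool's z in degrees. In form: [[gripper, dx, dy, dz, turn], ...]. A call has 1 to 20 rows; each row is the pose to reach, as a shift and turn from the pose commanded when the call began, along the tool's axes at that moment; what a row does not reach only later rows make up. A row lasts 1/8 s, in which the tool goes at most 62.5 mm and 10.7 degrees, less where a joint would pass 70% of its speed; a pose out of reach is approached as far as the arm can. A call with a gripper value outside its range is refused whole. The fingers move at their own pace and stop on an object; "force" is the grip in N (left out, the last holds). Time passes only in rows, so rows that repeat a pose let the fingers close. It gives the time, the measured TCP pose, the force, the opening and the grip force at its end, in the units of the state.
- monitor.read_state(): the state, without advancing time (a new reading comes with each control period).
- imaging.camera(name): name is "scene" or "side" or "wrist"; returns a dict with "img" (400x640x3 uint8, red, green, blue), "mtx" (3x3 intrinsics, pixels), "view" (4x4, takes a point from world to camera coordinates). Camera axes: x right, y down, z forward; pixel columns grow to the right and rows downward; lengths in mm; the calibration is good to about 2 mm. A picture is of the moment at which its call begins. There is no depth.
- job.sign_off(): hands the job in; it is judged then, once.
Trained networks look in a picture, given as the dict that the camera call returned (one of the last four; its "shot" number tells which), for a name from the list of things; names that differ only in an ending like _2 or _b are one class to them, and where a whole thing is asked for, a point or a joint stands for the part that bears it (a point fixed in the world has none). Each returns a list of dicts, best first, with "p" (0 to 1); they miss things now and then, are a little off and sometimes report something else, mostly with a low value. They report only what shows in the picture. A call takes as long as a camera call.
- find_in(picture, target): "rect" ([centre column, centre row, width, height] in pixels, round what is visible of it).
- trace(picture, target): "region" (400x640 bool, what is visible of it) and "rect" ([centre column, centre row, width, height] in pixels, round what is visible of it).
The state is a dict: "clock": time; "joints": joint angles; "qd": joint speeds; "effort": joint torques, N m; "eef_pos": TCP position; "eef_rot": TCP orientation; "wrist_force": force on the tool from outside, world axes, zero at the start; "moment": the same for the moment, N m; "finger_gap": finger opening in mm; "finger_force": force on a finger pad.
Only numpy, scipy, OpenCV 4.12 (cv2) and the standard library are available. Lean on these libraries where they do the work, as an engineer would, in place of code of your own. Each camera call takes 0.05 s, during which the arm holds its last target. There are 200 camera calls.

## Task

Get the pine block ready for drilling: push it home into the corner of the jig so that its far end lies against the end stop and its long side lies flush against the side fence. Then pull the jig's spring-return guide slide by its upright handle toward you until its pointer is level with the pointer of the index clip on the scale, and keep holding it there with the gripper: the job finishes while you hold the slide on the mark, with the block still home and the other things on the bench left where they lie.

Things in the scene. Friction and masses are not known exactly. Their poses are not given: they have to be found in the camera images.
- jig: Drilling jig fixed to the bench: plywood board, top 12 mm above the bench. Origin at bench level; x points away from the robot (turned up to 0.3 rad), y left, z up. In this frame, mm: board x -150..140, y -130..125; side fence: steel bar, working face y=20, x -130..35; end stop: steel bar at the far end, working face x=40, y -70..20; both 18 mm high above the board.
- corner (a point): Inner corner where the faces of side fence and end stop meet, at the board's top (jig x 40, y 20, z 12 mm). Left of the fence stands an aluminium rail along jig x (jig y 49..75, top z 32 mm) with end blocks (top z 40) at jig x -130 and 130, a spring drum (top z 54) at x 126, and left of it a flat steel scale at y 93..115.
- block_centre (a point): Centre (half-way up) of the workpiece: loose pine block 46 x 120 x 30 mm, about 0.1 kg, the only wooden block on the board. It lies flat, its long side (own y) roughly along jig x, 15 to 55 mm short of both stops. Home, its far end touches the end stop and its left long side the side fence: centre at jig x -20, y -3, z 27 mm.
- guide_slide: Spring-return slide on the rail: dark steel saddle 60 x 40 mm, top z 53 mm, with a handle on top and an arm to the right with a 26 mm guide bush that passes 5 mm over the block. Origin at bench level below the handle, axes as the jig's. Parked at jig x 80, y 62 mm; pulls out toward jig -x, 125 mm at most. The spring pulls back with 4 N at the start, 8 N at 100 mm, and draws it home if let go.
- handle_centre (a point): Grip point on the slide's handle, 88 mm above the bench. The handle is an upright steel plate, 12 mm thick along jig x, 36 mm wide along jig y, from the saddle's top (53 mm) to 106 mm above the bench; nothing higher than 60 mm stands near it. Pinch it from above across its thickness, or hook it from behind. Axes as the jig's.
- screen_edge (a point): Near upper corner (255 mm above the bench) of the upright wire-mesh screen left of the jig, which runs from here straight away from the robot for 450 mm. Fixed and solid: cross over it with everything above 300 mm, or pass in front. Like screens: across the bench at world x 780 mm (y 120..420 and -325..-625 mm), and at y -627 mm (x 490..790). Blue vice: within x under 385, y 30..230, z under 170 mm.
- pointer_tip (a point): Tip of the small pointer on the left side of the slide, 28.5 mm above the bench, at the same jig x as the handle's centre; moves with the slide. Axes as the jig's.
- index_tip (a point): The mark: pointer tip of the dark index clip (16 mm block with a small brass screw on top, 38 mm high over the bench) fixed on the scale left of the rail, pointing right at the slide's path. Its place along the scale differs from job to job (50 to 100 mm of slide travel). On the mark, pointer_tip and index_tip have the same jig x (about 3 mm apart in y). Axes as the jig's.
- beech_block: Bystander: pale beech block 60 x 85 x 24 mm lying on the bench right of the jig; shorter and wider than the workpiece. Origin under its centre.
- bracket: Bystander: small bright steel angle bracket, 60 x 40 x 50 mm, on the bench, right. Origin under its centre.
- bolt: Bystander: steel hexagon bolt 22 x 68 x 19 mm lying on the jig's board, in its far right corner behind the end stop. Origin under its centre.
- punch: Bystander: steel centre punch 11 x 108 x 11 mm lying on the bench left of the jig. Origin under its centre.

How it is judged:
By the outcome, as a careful person would: the job done as asked, in the order asked, and still so for the second after the job is handed in, while the arm keeps its last pose, push and grip.
It also fails if it takes over 64 s, if anything falls off the work surface, if the arm or the gripper's body presses on something with over 40 N, if the wrist force passes 120 N, or if a joint passes its speed limit or range.

## Working session

There is one attempt and no reset: what is moved stays moved. The work goes in short steps, Python scripts to look and compute and a tool call to move; the robot and the scene stay as the last step left them, time stands still between calls to the robot, and variables do not carry over. Pictures are saved under pics/ and viewed, at most 10 in all, crops included, and the job is handed in when it is done.

Besides the shell and the picture viewer there is one more tool, called after "Call:" as a command line: name --pt "numbers of a row" for each row, then --argument value for the rest. arm_command: Moves the arm, as the interface text tells. Its arguments: {"type":"object","properties":{"steps":{"type":"array","items":{"type":"array","items":{"type":"number"}}},"force":{"type":"number"}},"required":["steps"]}

```bash
mkdir -p pics
cat > h.py <<'E'
import numpy as np, cv2
from cell import monitor, imaging, job, find_in, trace
def ray(c,u,v):
    V=c["view"];K=c["mtx"];R=V[:3,:3];o=-R.T@V[:3,3]
    d=R.T@np.linalg.inv(K)@np.array([u,v,1.0]);return o,d
def at_z(c,u,v,z):
    o,d=ray(c,u,v);return o+d*(z-o[2])/d[2]
def proj(c,P):
    P=np.atleast_2d(P);q=(c["view"][:3,:3]@P.T).T+c["view"][:3,3];q=(c["mtx"]@q.T).T;return q[:,:2]/q[:,2:]
def tri(obs):
    A=np.zeros((3,3));b=np.zeros(3)
    for c,u,v in obs:
        o,d=ray(c,u,v);d=d/np.linalg.norm(d);M=np.eye(3)-np.outer(d,d);A+=M;b+=M@o
    return np.linalg.solve(A,b)
def save(c,n,crop=None,s=1):
    im=c["img"][:,:,::-1]
    if crop: x0,y0,x1,y1=crop;im=im[y0:y1,x0:x1]
    cv2.imwrite("pics/"+n,cv2.resize(im,None,fx=s,fy=s,interpolation=cv2.INTER_CUBIC))
E
python3 - <<'E'
from h import *
print(monitor.read_state())
cs={n:imaging.camera(n) for n in("scene","side","wrist")}
out=[]
for n,c in cs.items():
    o,d=ray(c,320,200);print(n,o.round(),(d/np.linalg.norm(d)).round(2))
    for t in["jig","corner","block_centre","guide_slide","handle_centre","pointer_tip","index_tip","screen_edge","punch","bolt","beech_block","bracket"]:
        r=find_in(c,t)
        print(n,t,[(round(x["p"],2),np.round(x["rect"]).tolist()) for x in r[:2]])
cv2.imwrite("pics/a.png",cs["scene"]["img"][:,:,::-1]);cv2.imwrite("pics/b.png",cs["side"]["img"][:,:,::-1])
E
```

```text
{'clock': 0.0, 'joints': array([-1.32061347e+00,  3.00462993e-01,  1.52155003e+00, -1.17704844e-06,
        1.32075344e+00, -6.65890371e-02]), 'qd': array([ 0.00093708, -0.00094073, -0.00176127,  0.00104065, -0.00016876,
        0.00102928]), 'effort': array([-4.21902223e-03, -5.31807446e+01, -3.52741277e+01,  7.06428546e-02,
        2.44482147e-02, -1.15730440e-04]), 'eef_pos': array([ 171.2679583 , -522.39922351,  223.90391507]), 'eef_rot': array([-3.14042137e+00, -7.69674147e-05,  3.16772140e-01]), 'wrist_force': array([-1.0698584 , -0.65699549,  0.52876624]), 'moment': array([ 0.01046366, -0.03096121,  0.01710789]), 'finger_force': 0.0, 'finger_gap': 94.04091487278464}
scene [ 38. 744. 832.] [ 0.47 -0.7  -0.54]
scene jig [(0.9, [330.0, 236.0, 104.0, 62.0])]
scene corner [(0.79, [334.0, 237.0, 102.0, 67.0])]
scene block_centre [(0.76, [348.0, 226.0, 34.0, 24.0])]
scene guide_slide [(0.69, [305.0, 223.0, 25.0, 23.0]), (0.23, [334.0, 236.0, 104.0, 64.0])]
scene handle_centre [(0.67, [304.0, 222.0, 22.0, 22.0])]
scene pointer_tip [(0.71, [308.0, 221.0, 26.0, 28.0]), (0.16, [333.0, 236.0, 100.0, 54.0])]
scene index_tip []Traceback (most recent call last):
  File "<stdin>", line 8, in <module>
ValueError: it knows: beech_block, block_centre, bolt, bracket, corner, guide_slide, handle_centre, index_tip, jig, pointer_tip, punch
```

Run:
```python
from h import *
cs={n:imaging.camera(n) for n in("scene","side","wrist")}
for n,c in cs.items():
    o,d=ray(c,320,200);print(n,o.round(),(d/np.linalg.norm(d)).round(2),c["mtx"][0,0].round())
    for t in["jig","block_centre","guide_slide","index_tip","punch","bolt","beech_block","bracket"]:
        r=find_in(c,t)
        print(n,t,[(round(x["p"],2),np.round(x["rect"]).tolist()) for x in r[:2]])
save(cs["scene"],"a.png",(220,140,440,320),3.6)
save(cs["side"],"b.png")
```

```text
scene [ 38. 744. 832.] [ 0.47 -0.7  -0.54] 366.0
scene jig [(0.59, [330.0, 238.0, 104.0, 58.0])]
scene block_centre [(0.96, [349.0, 225.0, 32.0, 20.0])]
scene guide_slide [(0.72, [306.0, 223.0, 24.0, 23.0])]
scene index_tip []
scene punch [(0.6, [298.0, 312.0, 28.0, 12.0])]
scene bolt [(0.51, [325.0, 210.0, 13.0, 4.0])]
scene beech_block [(0.76, [392.0, 210.0, 17.0, 18.0])]
scene bracket [(0.45, [415.0, 221.0, 10.0, 8.0])]
side [  388. -1264.   792.] [ 0.16  0.87 -0.47] 432.0
side jig [(0.83, [323.0, 252.0, 106.0, 78.0])]
side block_centre [(0.6, [314.0, 259.0, 47.0, 18.0]), (0.54, [248.0, 316.0, 25.0, 19.0])]
side guide_slide [(0.67, [345.0, 228.0, 19.0, 28.0])]
side index_tip []
side punch []
side bolt [(0.49, [325.0, 252.0, 106.0, 78.0]), (0.4, [360.0, 266.0, 25.0, 11.0])]
side beech_block [(0.97, [292.0, 320.0, 28.0, 31.0])]
side bracket [(0.75, [249.0, 316.0, 30.0, 23.0]), (0.36, [343.0, 228.0, 22.0, 31.0])]
wrist [ 247. -498.  384.] [-0.27 -0.09 -0.96] 326.0
wrist jig []
wrist block_centre []
wrist guide_slide []
wrist index_tip []
wrist punch []
wrist bolt []
wrist beech_block []
wrist bracket []
```

View pics/a.png

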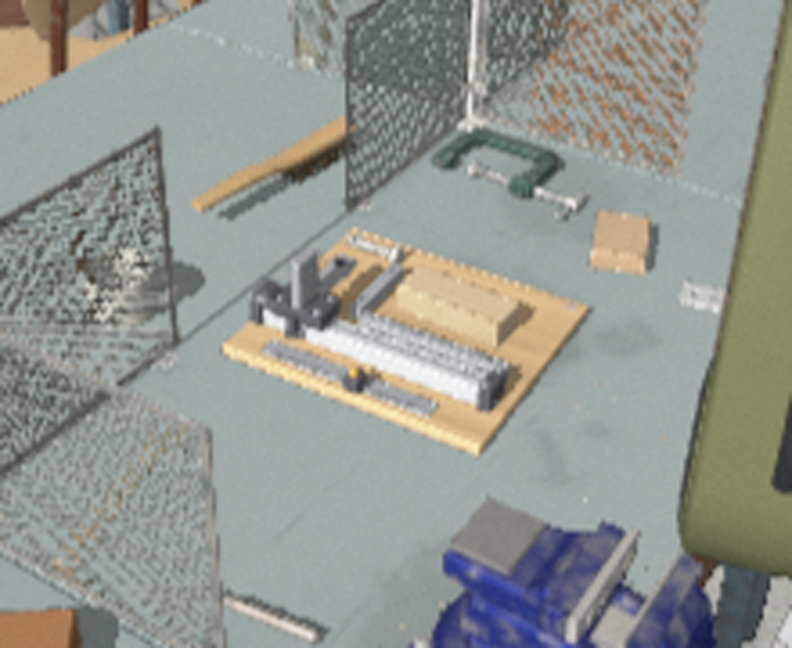

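View pics/b.png

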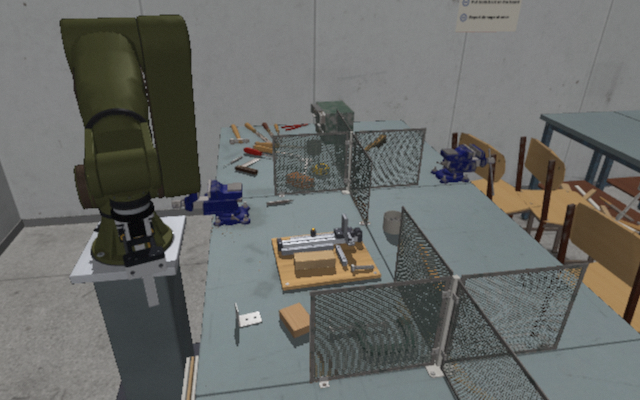

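```bash
cat >> h.py <<'E'
def fit2(J,W):
    J=np.array(J,float);W=np.array(W,float);jc=J.mean(0);wc=W.mean(0);a=J-jc;b=W-wc
    th=np.arctan2((a[:,0]*b[:,1]-a[:,1]*b[:,0]).sum(),(a*b).sum());R=np.array([[np.cos(th),-np.sin(th)],[np.sin(th),np.cos(th)]])
    t=wc-R@jc;return th,R,t,(J@R.T+t-W)
E
python3 - <<'E'
from h import *
c=imaging.camera("scene")
px=lambda x,y:(220+x/3.6,140+y/3.6)
J=[(140,-130),(-150,-130),(-150,125),(140,125)]
W=[at_z(c,*px(*p),12)[:2] for p in [(352,229),(590,308),(480,453),(222,351)]]
th,R,t,res=fit2(J,W);print(th,t.round(1),res.round(1))
inv=lambda w:(R.T@(w[:2]-t)).round(1)
print("screw",inv(at_z(c,*px(354,373),38)))
for p in[(395,290),(492,340),(527,303),(425,258)]:print("blk",inv(at_z(c,*px(*p),42)))
print("handletop",inv(at_z(c,*px(304,255),106)))
print("screen edge", at_z(c,*px(160,130),255), at_z(c,*px(210,430),255),at_z(c,*px(222,600),0),at_z(c,*px(175,345),0))
s=imaging.camera("side");
for jp in[(140,-130),(-150,-130),(-150,125),(140,125)]:
    print(proj(s,np.r_[R@jp+t,12]).round())
st=monitor.read_state();print(st["eef_pos"],st["eef_rot"])
E
```

```text
0.05968213724867631 [ 596.9 -173. ] [[-1.5  1.9]
 [ 0.2  1. ]
 [-0.9 -2.1]
 [ 2.2 -0.8]]
screw [ -8.8 115.3]
blk [ 21.1 -16.9]
blk [-100.9    7. ]
blk [-104.8  -66.4]
blk [ 22.3 -84.2]
handletop [83.8 56.2]
screen edge [771.21337113 -24.85616457 255.        ] [477.40882438 261.32615698 255.        ] [533.48989692 200.42682415   0.        ] [ 7.82506485e+02 -3.12300267e+01 -1.13686838e-13]
[[379. 273.]]
[[281. 287.]]
[[269. 238.]]
[[353. 228.]]
[ 171.3380781  -522.63339423  224.4322176 ] [ 3.14159059e+00 -2.28641820e-05  3.16763086e-01]
```

Call:
arm_command --pt "0 20 -10 -60 0" --pt "0 74 -35 -106 3" --pt "0 130 -62 -106 8" --pt "0 185 -88 -106 14.7" --pt "0 240 -114 -106 14.7" --pt "0 295 -140 -106 14.7" --pt "0 350 -166 -106 14.7" --pt "0 400 -190 -106 14.7" --pt "0 435 -207 -106 14.7" --pt "0 435 -207 -106 14.7" --pt "0 435 -207 -106 14.7"

```text
clock: 3.32
eef_pos: [519.9, -190.8, 330.4]
eef_rot: [3.142, 0.0, 0.06]
wrist_force: [-0.4, -1.0, 0.0]
finger_gap: 0.5
finger_force: 0.0
```

Run:
```python
from h import *
c=imaging.camera("wrist");save(c,"w1.png",None,1.25)
np.savez("w1.npz",**{k:c[k] for k in("img","mtx","view")})
for t in["block_centre","guide_slide","index_tip","handle_centre","pointer_tip"]:
    print(t,[(round(x["p"],2),np.round(x["rect"]).tolist()) for x in find_in(c,t)[:2]])
print(monitor.read_state()["joints"])
th=.05968;R=np.array([[np.cos(th),-np.sin(th)],[np.sin(th),np.cos(th)]]);t=np.array([596.9,-173])
for jp,z in[((140,-130),12),((-150,-130),12),((-150,125),12),((140,125),12),((40,20),12),((-130,20),30),((80,62),106)]:
    print(jp,proj(c,np.r_[R@jp+t,z]).round(1))
```

```text
block_centre [(0.71, [344.0, 134.0, 41.0, 85.0])]
guide_slide [(0.59, [284.0, 34.0, 94.0, 52.0])]
index_tip [(0.5, [230.0, 111.0, 20.0, 14.0]), (0.31, [316.0, 102.0, 198.0, 204.0])]
handle_centre [(0.81, [284.0, 32.0, 96.0, 56.0])]
pointer_tip [(0.91, [285.0, 34.0, 93.0, 59.0])]
[-4.18191781e-01  2.52383259e-01  1.33810253e+00 -2.60158625e-05
  1.55081804e+00  1.09337581e+00]
(140, -130) [[410.7  -7.2]]
(-150, -130) [[396.1 206.9]]
(-150, 125) [[230.  206.8]]
(140, 125) [[213.2  -7.4]]
(40, 20) [[296.   75.1]]
(-130, 20) [[297.4 197.6]]
(80, 62) [[249.6  27.6]]
```

View pics/w1.png

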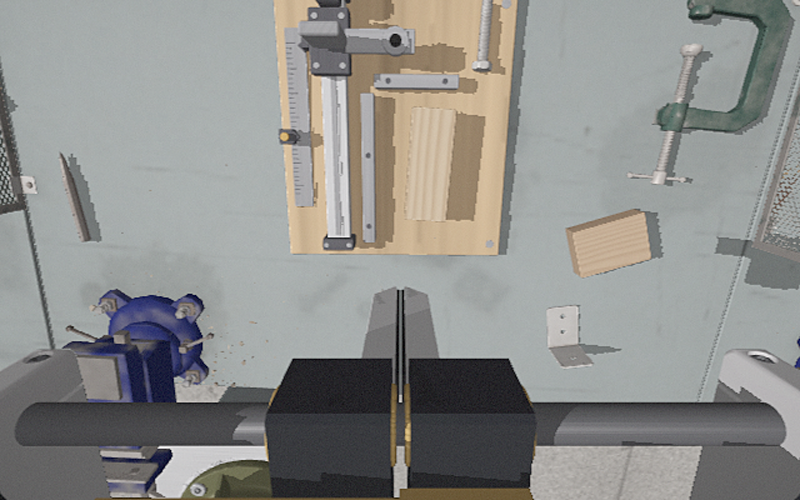

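Run:
```python
from h import *
c=dict(np.load("w1.npz"));save(c,"w1c.png",(215,0,420,210),2.85)
```

```text
(no output)
```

View pics/w1c.png

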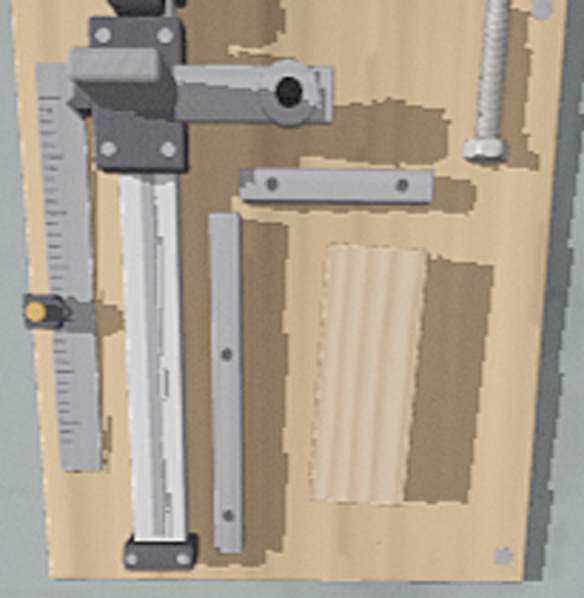

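```bash
cat > fit.py <<'E'
from h import *
from scipy.optimize import least_squares
def fitjig(c,pts):
    Jp=np.array([p[0] for p in pts],float);U=np.array([p[1] for p in pts],float)
    def w(q):
        R=np.array([[np.cos(q[2]),-np.sin(q[2])],[np.sin(q[2]),np.cos(q[2])]])
        return np.c_[Jp[:,:2]@R.T+q[:2],Jp[:,2]]
    f=lambda q:(proj(c,w(q))-U).ravel()
    r=least_squares(f,[597,-173,.06],loss="soft_l1",x_scale=[1,1,.01]);return r.x,f(r.x).reshape(-1,2)
def inv(q,w):
    R=np.array([[np.cos(q[2]),-np.sin(q[2])],[np.sin(q[2]),np.cos(q[2])]]);return R.T@(np.asarray(w)[:2]-q[:2])
E
python3 - <<'E'
from fit import *
c=dict(np.load("w1.npz"));P=lambda x,y:(215+x/2.85-.3,y/2.85-.3)
pts=[((-150,125,12),P(50,579)),((-150,-130,12),P(523,581)),((-130,20,30),P(242,552)),((35,20,30),P(239,213)),((40,-70,30),P(432,198)),
((86,80,106),P(72,49)),((86,44,106),P(157,49)),((74,80,106),P(71,80)),((74,44,106),P(157,80))]
q,r=fitjig(c,pts);print(q,r.round(1).tolist());np.save("q.npy",q)
for n,p,z in[("screw",(36,311),38),("tip",(70,312),28.5),("ptr",(68,102),28.5),("handle",(114,65),106),("bFL",(330,243),42),("bFR",(428,250),42),("bNR",(403,503),42),("bNL",(311,498),42)]:
    w=at_z(c,*P(*p),z);print(n,w.round(1),inv(q,w).round(1))
E
```

```text
[ 6.02346832e+02 -1.76978040e+02  5.58423845e-02] [[-0.1, 0.4], [0.5, 0.4], [0.3, 0.7], [-0.2, -0.7], [0.3, 0.9], [-3.6, -1.3], [0.7, -1.2], [-2.5, 0.3], [1.1, 0.5]]
screw [585.9 -62.7  38. ] [-10.1 115.1]
tip [586.1 -76.3  28.5] [-10.6 101.4]
ptr [677.8 -76.1  28.5] [81.  96.5]
handle [ 678.3 -111.7  106. ] [79.5 60.9]
bFL [ 624.1 -198.    42. ] [ 20.5 -22.2]
bFR [ 623.8 -242.9   42. ] [ 17.7 -67. ]
bNR [ 505.5 -242.3   42. ] [-100.3  -59.8]
bNL [ 505.3 -197.    42. ] [-98.  -14.5]
```

Call:
arm_command --pt "0 20 48 30 0" --pt "0 43 96 80 0" --pt "0 43 96 140 0" --pt "0 43 96 200 0" --pt "0 43 96 250 0" --pt "0 43 96 280 0" --pt "0 43 96 292 0" --pt "0 43 96 292 0" --pt "0 43 80 292 0" --pt "0 43 70 292 0" --pt "0 43 65 292 0" --pt "0 43 60 292 0" --pt "0 43 55 292 0" --pt "0 43 50 292 0" --pt "0 43 45 292 0" --pt "0 43 40 292 0" --pt "0 43 36 292 0" --pt "0 43 34 292 0" --pt "0 43 32 292 0" --pt "0 43 32 292 0" --force 30

```text
clock: 6.12
eef_pos: [565.0, -219.6, 38.3]
eef_rot: [-3.141, 0.0, 0.06]
wrist_force: [-0.5, 0.3, 0.2]
finger_gap: 0.5
finger_force: 0.0
```

Call:
arm_command --pt "0 0 -1 0 0" --pt "0 0 -2 0 0" --pt "0 0 -3 0 0" --pt "0 0 -4 0 0" --pt "0 0 -4 0 0"

```text
clock: 6.75
eef_pos: [564.8, -217.5, 38.9]
eef_rot: [3.139, -0.001, 0.06]
wrist_force: [-1.6, -12.0, 2.0]
finger_gap: 0.4
finger_force: 6.1
```

Call:
arm_command --pt "0 0 15 0 0" --pt "0 0 20 -30 0" --pt "0 -45 10 -50 0" --pt "0 -100 -15 -50 0" --pt "0 -100 -33 -50 0" --pt "0 -100 -33 -20 0" --pt "0 -100 -33 0 0" --pt "0 -100 -33 0 0" --pt "0 -85 -33 0 0" --pt "0 -77 -33 0 0" --pt "0 -72 -33 0 0" --pt "0 -68 -33 0 0" --pt "0 -64 -33 0 0" --pt "0 -60 -33 0 0" --pt "0 -57 -33 0 0" --pt "0 -54 -33 0 0" --pt "0 -52 -33 0 0" --pt "0 -50 -33 0 0" --pt "0 -49 -33 0 0" --pt "0 -49 -33 0 0"

```text
clock: 9.25
eef_pos: [513.7, -185.7, 38.4]
eef_rot: [-3.141, 0.001, 0.06]
wrist_force: [-4.2, -0.1, 2.7]
finger_gap: 0.4
finger_force: 1.9
```

Call:
arm_command --pt "0 1 0 0 0" --pt "0 2 0 0 0" --pt "0 2.5 0 0 0" --pt "0 2.5 0 0 0"

```text
clock: 9.75
eef_pos: [513.9, -185.8, 38.4]
eef_rot: [-3.14, 0.006, 0.06]
wrist_force: [-24.6, -1.6, 17.0]
finger_gap: 0.2
finger_force: 12.3
```

Call:
arm_command --pt "0 -10 0 0 0" --pt "0 -20 0 -20 0" --pt "0 -15 20 -50 0" --pt "0 10 50 -50 0" --pt "0 66 62 -50 0" --pt "0 66 62 -50 0" --pt "0 66 62 -10 0" --pt "0 66 62 0 0" --pt "0 66 62 0 0" --pt "0 66 48 0 0" --pt "0 66 42 0 0" --pt "0 66 38 0 0" --pt "0 66 36 0 0" --pt "0 66 34 0 0" --pt "0 66 33 0 0" --pt "0 66 32 0 0" --pt "0 66 31 0 0" --pt "0 66 31 0 0"

```text
clock: 12.0
eef_pos: [584.5, -216.3, 39.6]
eef_rot: [3.136, -0.002, 0.059]
wrist_force: [-1.3, -22.0, 2.1]
finger_gap: 0.4
finger_force: 11.1
```

Call:
arm_command --pt "0 0 8 0 0" --pt "0 0 20 0 0" --pt "0 0 20 -40 0" --pt "0 0 0 -95 0" --pt "0 0 -20 -150 0" --pt "0 0 -30 -190 0" --pt "0 0 -30 -200 0" --pt "0 0 -30 -200 0" --pt "0 0 -30 -200 0"

```text
clock: 13.12
eef_pos: [581.9, -183.0, 236.4]
eef_rot: [-3.14, 0.003, 0.06]
wrist_force: [0.3, -0.4, -0.4]
finger_gap: 0.2
finger_force: 0.0
```

Run:
```python
from fit import *
c=imaging.camera("wrist");np.savez("w2.npz",**{k:c[k] for k in("img","mtx","view")})
q=np.load("q.npy");R=np.array([[np.cos(q[2]),-np.sin(q[2])],[np.sin(q[2]),np.cos(q[2])]])
for jp in[(40,20,30),(-130,20,30),(-80,-26,42),(140,125,12),(-150,-130,12)]:print(jp,proj(c,np.r_[R@jp[:2]+q[:2],jp[2]]).round(1))
s=imaging.camera("scene")
print("crop a px",[((proj(s,[p])-[220,140])*3.6).round() for p in[(780,120,0),(780,120,255),(780,420,255),(780,420,0)]])
save(c,"w2.png",(190,0,450,200),3)
```

```text
(40, 20, 30) [[297.9 121.5]]
(-130, 20, 30) [[299.8 262.4]]
(-80, -26, 42) [[338.3 228.4]]
(140, 125, 12) [[198.6  23.5]]
(-150, -130, 12) [[415.6 270.3]]
crop a px [array([[ 70., 429.]]), array([[ 35., 196.]]), array([[-295.,  391.]]), array([[-207.,  645.]])]
```

View pics/w2.png

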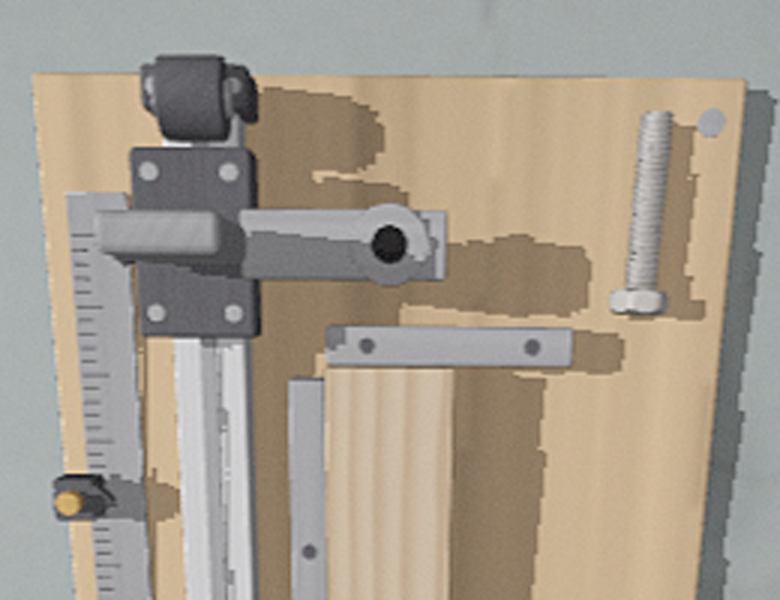

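Run:
```python
from fit import *
c=dict(np.load("w2.npz"));P=lambda x,y:(190+x/3-.3,y/3-.3)
pts=[((140,125,12),P(33,73)),((140,-130,12),P(746,79)),((40,-70,30),P(571,366)),((35,20,30),P(324,379)),((40,20,30),P(326,366))]
q,r=fitjig(c,pts);print(q,r.round(1).tolist())
for n,p,z in[("screw",(68,502),38),("tip",(115,496),28.5),("hfar",(160,211),106),("hnear",(160,239),106),("hl",(98,225),106),("hr",(218,225),106)]:
    w=at_z(c,*P(*p),z);print(n,w.round(1),inv(q,w).round(1),inv(np.load("q.npy"),w).round(1))
s=imaging.camera("side");print(proj(s,[(780,120,0),(780,120,255),(780,-30,0),(780,-30,255)]).round())
```

```text
[ 6.01942009e+02 -1.76995255e+02  5.27813651e-02] [[-1.7, -0.5], [1.0, -0.6], [0.3, 0.8], [0.3, 0.5], [-0.4, 0.2]]
screw [586.6 -62.5  38. ] [ -9.2 115.1] [ -9.3 115.2]
tip [588.  -77.3  28.5] [ -8.6 100.3] [ -8.7 100.3]
hfar [ 684.4 -112.5  106. ] [85.8 60.1] [85.6 59.8]
hnear [ 677.1 -112.4  106. ] [78.5 60.5] [78.3 60.3]
hl [679.8 -95.3 106. ] [82.  77.5] [81.8 77.3]
hr [ 681.8 -128.5  106. ] [82.3 44.2] [82.  43.9]
[[356. 208.]
 [360. 144.]
 [367. 229.]
 [372. 161.]]
```

Call:
arm_command --pt "0.6 10 -6 0 -10" --pt "0.6 20 -14 0 -20" --pt "0.6 32 -22 0 -30" --pt "0.6 44 -30 0 -40" --pt "0.6 56 -38 0 -50" --pt "0.6 68 -46 0 -60" --pt "0.6 80 -54 0 -70" --pt "0.6 92 -60 0 -80" --pt "0.6 101 -65.5 0 -89.7" --pt "0.6 101 -65.5 0 -89.7" --pt "0.6 101 -65.5 30 -89.7" --pt "0.6 101 -65.5 70 -89.7" --pt "0.6 101 -65.5 110 -89.7" --pt "0.6 101 -65.5 135 -89.7" --pt "0.6 101 -65.5 146 -89.7" --pt "0.6 101 -65.5 146 -89.7" --force 30

```text
clock: 15.28
eef_pos: [679.0, -111.4, 92.4]
eef_rot: [-3.141, -0.0, 1.624]
wrist_force: [0.5, 0.3, 0.7]
finger_gap: 56.4
finger_force: 0.0
```

Call:
arm_command --pt "0 0 0 2 0" --pt "0 0 0 2 0" --pt "0 0 0 2 0" --pt "0 0 0 2 0" --pt "0 0 0 2 0" --pt "0 0 0 2 0" --force 45

```text
clock: 16.02
eef_pos: [679.5, -111.2, 90.6]
eef_rot: [3.141, 0.0, 1.626]
wrist_force: [3.1, -0.2, -0.8]
finger_gap: 12.1
finger_force: 45.0
```

Call:
arm_command --pt "0 0 -4 0 0" --pt "0 0 -12 0 0" --pt "0 0 -22 0 0" --pt "0 0 -32 0 0" --pt "0 0 -42 0 0" --pt "0 0 -52 0 0" --pt "0 0 -62 0 0" --pt "0 0 -71 0 0" --pt "0 0 -78 0 0" --pt "0 0 -83 0 0" --pt "0 0 -86 0 0" --pt "0 0 -86 0 0" --pt "0 0 -86 0 0"

```text
clock: 17.65
eef_pos: [593.6, -115.7, 90.5]
eef_rot: [3.14, -0.0, 1.626]
wrist_force: [6.7, 1.5, -3.5]
finger_gap: 11.4
finger_force: 45.0
```

Run:
```python
from h import *
c=imaging.camera("wrist");np.savez("w3.npz",**{k:c[k] for k in("img","mtx","view")})
print(proj(c,[(588,-77,28.5),(588,-83,28.5)]).round())
for t in["index_tip","pointer_tip"]:print([(r["p"],r["rect"]) for r in find_in(c,t)[:2]])
s=imaging.camera("scene");np.savez("s3.npz",**{k:s[k] for k in("img","mtx","view")})
a=cv2.resize(c["img"],None,fx=1.25,fy=1.25)
p=proj(s,[(588,-77,28.5)])[0].astype(int);b=cv2.resize(s["img"][p[1]-25:p[1]+25,p[0]-50:p[0]+50],(800,400),interpolation=cv2.INTER_CUBIC)
print(p);cv2.imwrite("pics/w3.png",a[:,:,::-1]);cv2.imwrite("pics/s3.png",b[:,:,::-1])
```

```text
[[315. 167.]
 [315. 175.]]
[(0.81, [313.1, 148.2, 24.9, 36.2])]
[(0.61, [319.9, 246.2, 98.0, 150.4])]
[319 242]
```

View pics/w3.png

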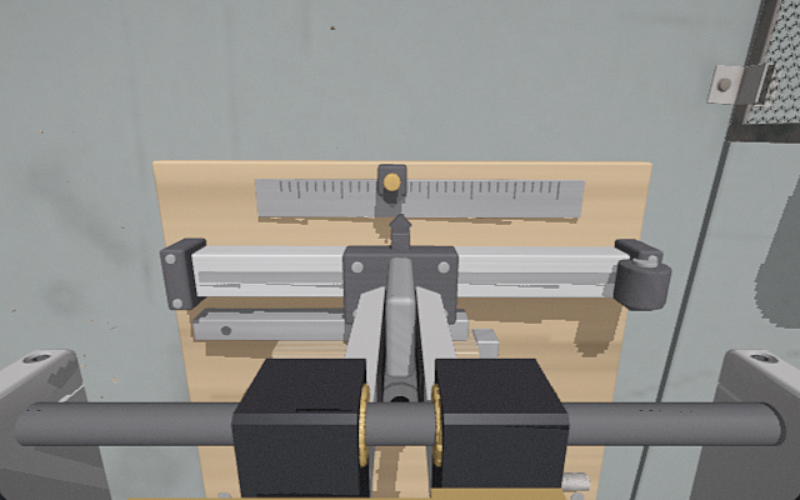

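Run:
```python
from h import *
c=dict(np.load("w3.npz"));save(c,"w3c.png",(290,125,350,205),7.5)
```

```text
(no output)
```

View pics/w3c.png

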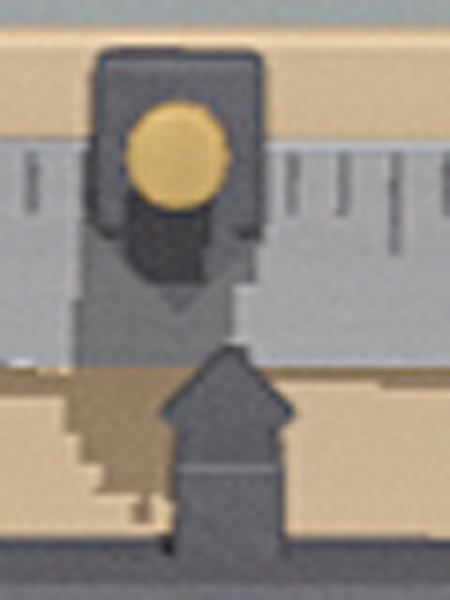

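Run:
```python
from fit import *
c=dict(np.load("w3.npz"));P=lambda x,y:(290+x/7.5-.45,125+y/7.5-.45)
for q in(np.load("q.npy"),np.array([602,-177,.0528])):
  a,b,s=[inv(q,at_z(c,*P(*p),z)) for p,z in[((178,308),28.5),((234,347),28.5),((178,155),39)]]
  print(a.round(2),b.round(2),s.round(2),(a-b).round(2))
```

```text
[-10.05 101.34] [-4.92 97.71] [ -9.76 116.52] [-5.13  3.63]
[-10.01 101.31] [-4.87 97.7 ] [ -9.76 116.5 ] [-5.14  3.61]
```

Pointer is at column 234 of the crop and the index tip at 178, so the slide needs about 5.1 mm more.

Call:
arm_command --pt "0 0 -2 0 0" --pt "0 0 -4 0 0" --pt "0 0 -5.1 0 0" --pt "0 0 -5.1 0 0" --pt "0 0 -5.1 0 0" --pt "0 0 -5.1 0 0"

```text
clock: 18.6
eef_pos: [588.5, -115.9, 90.5]
eef_rot: [3.14, -0.0, 1.626]
wrist_force: [6.3, 2.6, -3.6]
finger_gap: 11.4
finger_force: 45.0
```

Run:
```python
from h import *
c=imaging.camera("wrist");np.savez("w4.npz",**{k:c[k] for k in("img","mtx","view")});s=imaging.camera("scene");d=imaging.camera("side")
a=cv2.resize(c["img"][125:200,285:345],None,fx=7,fy=7,interpolation=cv2.INTER_CUBIC)
b=cv2.resize(s["img"][190:280,280:380],(370,333),interpolation=cv2.INTER_CUBIC);e=cv2.resize(d["img"][215:295,265:385],(370,247),interpolation=cv2.INTER_CUBIC)
o=np.zeros((590,800,3),np.uint8);o[:525,:420]=a;o[:333,425:795]=b;o[338:585,425:795]=e
cv2.imwrite("pics/w4.png",o[:,:,::-1]);print(monitor.read_state()["eef_pos"])
```

```text
[ 588.52647224 -115.94366789   90.54509118]
```

View pics/w4.png

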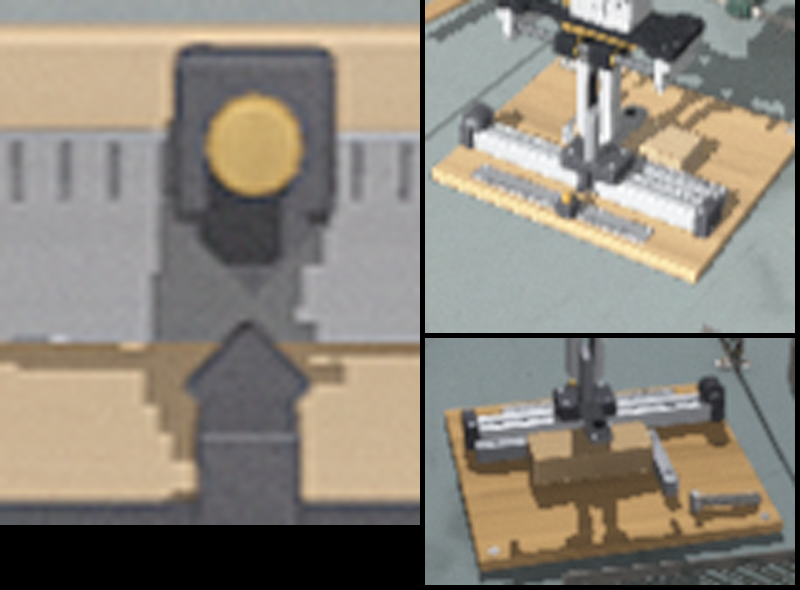

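Call:
arm_command --pt "0 0 0.4 0 0" --pt "0 0 0.4 0 0" --pt "0 0 0.4 0 0" --pt "0 0 0.4 0 0" --pt "0 0 0.4 0 0"

```text
clock: 19.38
eef_pos: [589.0, -115.9, 90.6]
eef_rot: [3.14, -0.0, 1.626]
wrist_force: [8.0, 1.5, -3.4]
finger_gap: 11.9
finger_force: 45.0
```

Run:
```python
from cell import monitor,job
s=monitor.read_state();print(s["eef_pos"],s["finger_force"],s["qd"].round(4));print(job.sign_off())
```

```text
[ 588.97376488 -115.9086764    90.55496733] 44.99881625175476 [0.0005 0.0001 0.0014 0.0003 0.0008 0.001 ]
the job is handed in; nothing more can be done
None
```

The block is home against the end stop and side fence, the gripper is holding the slide with its pointer on the index mark (to within about half a millimetre by the wrist camera), and the job was handed in at about 19 s; sign-off gave no verdict.

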